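Load the counterweight hanger with slotted weights

ROBOT

A 6-joint arm with a two-finger parallel gripper is mounted at the origin on the work surface. World frame = base frame: x ahead of the robot, y to its left, z up, the work surface at z = 0. Lengths are in m, angles in rad, forces in N, time in s.
With the tool pointing down it reaches from about 0.35 to 0.775 m from the base axis. Payload 5.5 kg.
Tool frame: the origin (TCP) lies midway between the tips of the shut fingers; the grasp point (between the pads) lies 19 mm behind it; z points along the fingers, y is the line along which they close (so a half turn about z gives the same grasp; the last joint's range is limited). The gripper opens to 85 mm and grips with 20 to 120 N. Pads are 22 mm wide; open, the fingers measure 114 mm over their backs; the gripper's body (76 mm by 85 mm) begins 54 mm behind the grasp point. The pads swing forward as they close: fully open they stand 13 mm farther back than shut.
Start: joints at [1.119, 0.313, 0.046, 1.304, 0, 1.431], TCP at [0.176, 0.547, 0.231] pointing down, gripper open.
Joint ranges: [-2.76, 2.76], [-0.86, 1.69], [-1.03, 1.26], [-2.2, 2.34], [-1.47, 1.5], [-3.14, 3.14]. Speed limits (rad/s): [2.57, 2.57, 3.14, 3.14, 3.14, 3.14].

INTERFACE

Orientations are given as a rotation vector (axis times angle).
In Python, from workcell import ctrl gives the robot as it stands. The module is installed in compiled form; this text tells all that it offers.
- The arm moves only by the tool jog_arm, never from a script. Its argument "increments" is a list of rows, each a list of 3 entries, a list of its own where there are three numbers: the finger opening in m, from 0 to 0.0854, then the shift along the tool's x, y, z in m, then the turn, a rotation vector about the tool's x, y, z in rad. In form: [[claw, [dx, dy, dz], [rx, ry, rz]], ...]. A call has 1 to 20 rows; each row shifts and turns the commanded pose from where the row before left it, along the tool's axes as they then stand; what a row does not reach is not made up. A row lasts 1/10 s, in which the tool goes at most 50 mm and 8.59 degrees, less where a joint would pass 70% of its speed; a pose out of reach is approached as far as the arm can. A call with a gripper value outside its range is refused whole. The fingers move at their own pace and stop on an object; the grip force is fixed at half the most. Time passes only in rows, so rows that do not move let the fingers close. It gives the time, the measured TCP pose, the force, the opening and the grip force at its end, in the units of the state.
- ctrl.sense(): the state, without advancing time (a new reading comes with each control period).
- ctrl.snapshot(name): name is "scene" or "side" or "wrist"; returns (picture, depth): 400x640x3 uint8, red, green, blue; 400x640 float32, m along the optical axis (not along the pixel's ray), 0 where there is no reading.
- ctrl.camera_info(name): a dict with "fovy" (degrees; the focal length in pixels is half the picture's height over the tangent of half this angle, whatever the lens; pixels are square), "cx", "cy" (the principal point, pixels), "R" (3x3) and "t" (3): a world point X has camera coordinates R X + t. Camera axes: x right, y down, z forward; pixel columns grow to the right and rows downward; lengths in m; the calibration is good to about 2 mm. A picture is of the moment at which its call begins: read the wrist's pose just before it. camera_info takes no time and is no camera call; for the wrist camera it gives the pose at the moment of the call.
- ctrl.hand_in(): hands the job in; it is judged then, once.
The state is a dict: "time_s": time; "qpos": joint angles; "qvel": joint speeds; "effort": joint torques, N m; "ee_pos": TCP position; "eef_rot": TCP orientation; "force": force on the tool from outside, world axes, zero at the start; "ft_torque": the same for the moment, N m; "opening": opening from 0.0 (shut) to 1.0 (fully open); "gripper_force": force on a finger pad.
Only numpy, scipy, OpenCV 4.12 (cv2) and the standard library are available. Lean on these libraries where they do the work, as an engineer would, in place of code of your own. Each camera call takes 0.05 s, during which the arm holds its last target. There are 200 camera calls.

TASK

Load the counterweight hanger, which already carries one slotted weight: slide the thick weight from the tray sideways onto the stem under its head, fully home and resting flat on the one already there, then do the same with the thin weight on top of it. Each weight's slot must point the opposite way to the slot of the weight directly beneath it, so that the stack cannot slip off. Leave the motor, the collar and the bearing block where they stand.

Things in the scene. Friction and masses are not known exactly. Their poses are not given: they have to be found in the camera images.
- thick_weight_center (a point): slotted steel disc, 64 mm across, 16 mm thick, 0.3 kg. Flats at y = +-29 mm (27 mm long), x = +27 (front) and x = -29 mm. A 14 mm slot opens in the front flat and runs along x to 5 mm past the centre: a stem at its inner end is on the disc's centre. Starts flat in either channel of the tray, slot along it. Point: centre, half-way up; x out through the slot, z up
- thin_weight_center (a point): slotted steel disc, 64 mm across, 8 mm thick, 0.16 kg. Flats at y = +-29 mm (27 mm long), x = +27 (front) and x = -29 mm. A 14 mm slot opens in the front flat and runs along x to 5 mm past the centre: a stem at its inner end is on the disc's centre. Starts flat in the tray's other channel, slot along it. Point: centre, half-way up; x out through the slot, z up
- base_weight_center (a point): slotted steel disc, 64 mm across, 10 mm thick, 0.2 kg, loose. Flats at y = +-29 mm (27 mm long), x = +27 (front) and x = -29 mm. A 14 mm slot opens in the front flat and runs along x to 5 mm past the centre: a stem at its inner end is on the disc's centre. Starts flat on the hanger's foot, round the stem. Point: centre, half-way up; x out through the slot, z up
- thick_weight_mouth (a point): middle of the front flat of the thick weight, at the mouth of its slot, half-way up (27 mm from its centre along x)
- thin_weight_mouth (a point): the same point of the thin weight
- stem (a point): bottom of the fixed hanger's stem, on its axis, 35 mm above the bench, in the top face of a round foot (40 mm diameter) on which the weights rest. Stem: 9 mm upright rod, 48 mm tall, then a head of 24 mm diameter, 8 mm thick (top 91 mm above the bench) that no slot passes. z up. Base plate: 12 mm high, x -45 to +45, y -40 to +110 mm from the stem
- rod (a point): top of the hanger's fixed guide rod, 85 mm from the stem axis along the hanger's +y, 110 mm above the bench; 16 mm diameter, with a lower collar of 28 mm diameter up to 38 mm above the bench
- tray: fixed tray, 124 (x) by 148 mm (y), origin at the centre of its underside. Floor 6 mm thick; three 8 mm walls along x at y = -70, 0, +70 mm, tops 26 mm above the bench, form two channels 62 mm wide at y = -35 and +35 mm, open at both ends. No room for fingers between weight and walls: weights can be taken only by front and back flats
- motor: bystander: stepper motor standing shaft up, 56 mm square, 48 mm high plus a 22 mm shaft of 11 mm diameter; origin at the centre of its underside
- collar: bystander: turned aluminium collar standing on end, 34 mm diameter, 55 mm high; origin at the centre of its underside
- block: bystander: steel bearing block, base 40 mm (x) by 60 mm (y), 36 mm high; origin at the centre of its underside
- thick_weight: the thick weight; origin at the centre of its underside, axes as its centre point
- thin_weight: the thin weight; origin at the centre of its underside, axes as its centre point
- base_weight: the weight already on the hanger; origin at the centre of its underside, axes as its centre point
There are look-alikes about, which are no part of the job. Leave any brown look-alike of the thin_weight alone. Of the things that look like the part that bears stem, the middle-sized one is meant.

How it is judged:
On the way:
1. the thick weight is on the stem, resting on the first weight, its slot pointing the other way (horizontal distance between each of base_weight_center, thick_weight_center and stem below 0.006 m and z of base_weight_center in the frame of stem between 0.0025 and 0.0075 m and z of thick_weight_center in the frame of stem between 0.0155 and 0.0205 m and x of thick_weight_mouth in the frame of base_weight_center below -0.013 m), for 0.2 s.
At the end, for the whole second after the job is handed in: All three weights lie on the stem's foot at rest, bottom to top first, thick, thin: each centre within 6 mm of the stem axis and within 2.5 mm of its resting height, each slot pointing away from the slot beneath it (opposite to within about 55 degrees) (all of step 1 and horizontal distance between thin_weight_center and stem below 0.006 m and z of thin_weight_center in the frame of stem between 0.0275 and 0.0325 m and x of thin_weight_mouth in the frame of thick_weight_center below -0.013 m and linear speed of each of base_weight, thick_weight, thin_weight below 0.01 m/s); the robot touches nothing.
It fails at once if the motor is shoved more than 20 mm or knocked over (distance of motor from where it was at the start of the episode above 0.02 m or angle between motor's own z axis and vertical above 0.3 rad).
It fails at once if the collar is shoved more than 20 mm or knocked over (distance of collar from where it was at the start of the episode above 0.02 m or angle between collar's own z axis and vertical above 0.3 rad).
It fails at once if the block is shoved more than 20 mm or knocked over (distance of block from where it was at the start of the episode above 0.02 m or angle between block's own z axis and vertical above 0.3 rad).
It also fails if it takes over 72 s, if anything falls off the work surface, if the arm or the gripper's body presses on something with over 40 N, if the wrist force passes 120 N, or if a joint passes its speed limit or range.

## Working session

There is one attempt and no reset: what is moved stays moved. The work goes in short steps, Python scripts to look and compute and a tool call to move; the robot and the scene stay as the last step left them, time stands still between calls to the robot, and variables do not carry over. Pictures are saved under pics/ and viewed, at most 10 in all, crops included, and the job is handed in when it is done.

Besides the shell and the picture viewer there is one more tool, called after "Call:" by a JSON object that holds its "fn" and its "kwargs". jog_arm: Moves the arm, as the interface text tells. Its arguments: {"type":"object","properties":{"increments":{"type":"array"}},"required":["increments"]}

```bash
mkdir -p pics
cat > h.py <<'E'
import numpy as np, cv2
from workcell import ctrl
from scipy.spatial.transform import Rotation as Ro
def snap(n):
    ci=ctrl.camera_info(n); p,d=ctrl.snapshot(n); return p,d,ci
def cloud(d,ci):
    f=200/np.tan(np.radians(ci['fovy'])/2)
    v,u=np.mgrid[0:400,0:640]
    c=np.stack([(u-ci['cx'])/f*d,(v-ci['cy'])/f*d,d],-1)
    return (c-np.array(ci['t']))@np.array(ci['R'])
def topdown(X,p,d,x0,x1,y0,y1,s=.001):
    # height map and colour: rows = x decreasing, cols = y decreasing
    H=int((x1-x0)/s);W=int((y1-y0)/s)
    m=(d>0)&(X[...,0]>x0)&(X[...,0]<x1)&(X[...,1]>y0)&(X[...,1]<y1)&(X[...,2]<.2)
    P=X[m];C=p[m];o=np.argsort(P[:,2]);P=P[o];C=C[o]
    im=np.zeros((H,W,3),np.uint8);h=np.full((H,W),np.nan)
    r=np.clip(((x1-P[:,0])/s).astype(int),0,H-1);c=np.clip(((y1-P[:,1])/s).astype(int),0,W-1)
    im[r,c]=C;h[r,c]=P[:,2];return im,h
E
python3 - <<'E'
from h import *
s=ctrl.sense();print(s['time_s'],s['ee_pos'],s['eef_rot'],s['force'],s['opening'])
for n in ['scene','side']:
    p,d,ci=snap(n);np.savez(n+'.npz',p=p,d=d,X=cloud(d,ci));cv2.imwrite(f'pics/{n}0.png',p[...,::-1])
    print(n,ci['fovy'],(-np.array(ci['R']).T@ci['t']).round(3))
E
```

```text
0.0 [0.17617328 0.5468211  0.23041591] [-4.87741239e-01 -3.10296236e+00  2.69030033e-03] [ 0.87046258 -0.05329256 -0.09382535] 0.9948067797826966
scene 49.87939845620291 [ 1.021 -0.263  0.891]
side 48.01622644412118 [ 0.48 -0.6   0.87]
```

View pics/scene0.png

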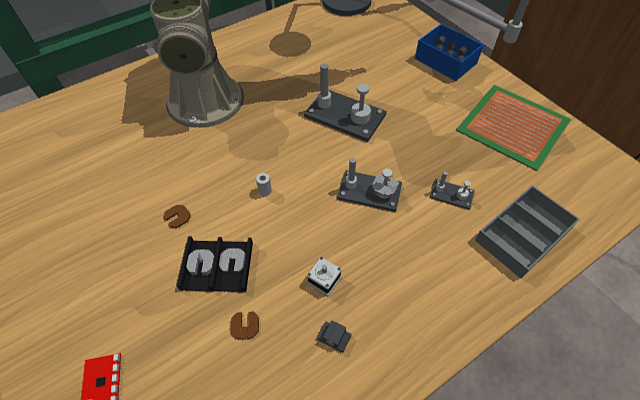

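View pics/side0.png

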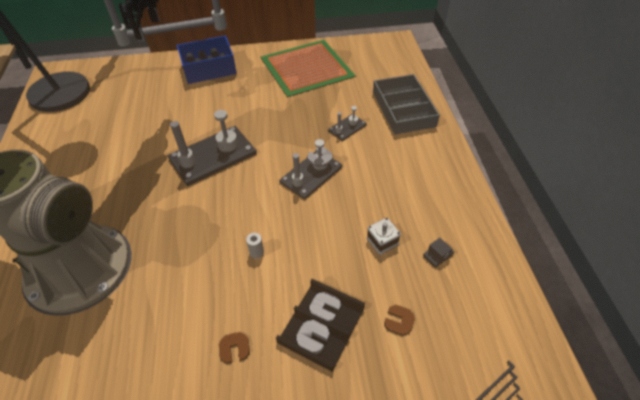

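The scene view shows the tray at (215,265) with both weights, the collar at (263,184), the motor at (324,275), the block at (334,335) and brown decoys at (177,215) and (245,325). There are three hangers: large at (345,110), middle at (370,190) and small at (452,190). I'll build a top-down map next.

Run:
```python
from h import *
S=np.load('scene.npz')
T=np.load('side.npz')
for N,Z in (('scene',S),('side',T)):
    X=Z['X'];
    for uv in ([(215,265),(370,190),(345,110),(452,190),(324,275),(263,184),(334,335)] if N=='scene' else [(320,325),(310,178),(384,235)]): print(N,uv,X[uv[1],uv[0]].round(3))
X=np.concatenate([S['X'].reshape(-1,3)]);
im,h=topdown(S['X'],S['p'],S['d'],.15,.75,-.45,.35)
im2,h2=topdown(T['X'],T['p'],T['d'],.15,.75,-.45,.35)
m=(im.sum(-1)==0);im[m]=im2[m]
cv2.imwrite('pics/top.png',im[...,::-1])
```

```text
scene (215, 265) [ 0.53  -0.224  0.026]
scene (370, 190) [0.554 0.195 0.01 ]
scene (345, 110) [0.29  0.309 0.016]
scene (452, 190) [0.671 0.368 0.007]
scene (324, 275) [ 0.696 -0.044  0.048]
scene (263, 184) [ 0.412 -0.03   0.05 ]
scene (334, 335) [ 0.81  -0.098  0.035]
side (320, 325) [ 0.518 -0.228  0.022]
side (310, 178) [0.549 0.172 0.015]
side (384, 235) [ 0.687 -0.053  0.049]
```

View pics/top.png

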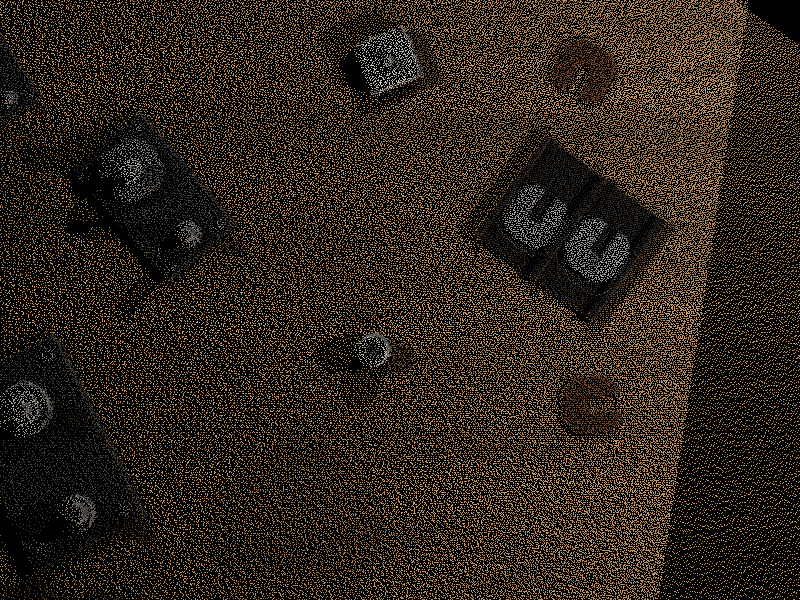

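```bash
cat >> h.py <<'E'
def pose():
    s=ctrl.sense();return np.array(s['ee_pos']),Ro.from_rotvec(s['eef_rot']).as_matrix(),s
def rel(x,y,z,yawdeg):
    """shift in present tool axes and turn (rad, about tool z) to bring TCP to x,y,z, tool x at yaw, pointing down"""
    p,R,s=pose()
    a=np.radians(yawdeg);T=np.array([[np.cos(a),np.sin(a),0],[np.sin(a),-np.cos(a),0],[0,0,-1]])
    D=Ro.from_matrix(R.T@T).as_rotvec()
    return (R.T@(np.array([x,y,z])-p)).round(4),D.round(4),'yaw now',np.degrees(np.arctan2(R[1,0],R[0,0])).round(2)
E
python3 - <<'E'
from h import *
ci=ctrl.camera_info('wrist');p,R,s=pose()
Rc=np.array(ci['R']);c=-Rc.T@ci['t']
print('cam in tool',R.T@(c-p),'\naxes cols in tool\n',(R.T@Rc.T).round(3),ci['fovy'],ci['cx'],ci['cy'])
print(rel(.56,.2,.3,162))
print(rel(.56,.2,.3,120))
E
```

```text
cam in tool [ 0.0666294   0.00039617 -0.14177297] 
axes cols in tool
 [[-0.    -0.965 -0.262]
 [ 1.    -0.     0.   ]
 [-0.    -0.262  0.965]] 61.55181773658795 318.75345691261805 197.13339260408776
(array([-0.4717, -0.2125, -0.0693]), array([-0.0016, -0.0002,  0.0023]), 'yaw now', np.float64(162.13))
(array([-0.4717, -0.2125, -0.0693]), array([-1.600e-03,  4.000e-04,  7.354e-01]), 'yaw now', np.float64(162.13))
```

Call:
{"fn": "jog_arm", "kwargs": {"increments": [[0.085,[-0.02,-0.01,-0.03],[0,0,0]],[0.085,[-0.04,-0.018,-0.02],[0,0,0]],[0.085,[-0.042,-0.019,-0.005],[0,0,0]],[0.085,[-0.042,-0.019,-0.005],[0,0,0]],[0.085,[-0.042,-0.019,0],[0,0,0]],[0.085,[-0.042,-0.019,0],[0,0,0]],[0.085,[-0.042,-0.019,0],[0,0,0]],[0.085,[-0.042,-0.019,0],[0,0,0]],[0.085,[-0.042,-0.019,0],[0,0,0]],[0.085,[-0.042,-0.019,0],[0,0,0]],[0.085,[-0.042,-0.019,0],[0,0,0]],[0.085,[-0.034,-0.014,0],[0,0,0]],[0.085,[0,0,0],[0,0,0]],[0.085,[0,0,0],[0,0,0]]]}}

```text
time_s: 1.5
ee_pos: [0.5604, 0.199, 0.2903]
eef_rot: [-0.49, -3.101, 0.0]
force: [-0.2, 0.4, 0.5]
opening: 0.99
gripper_force: 0.0
```

Run:
```python
from h import *
pp,R,s=pose();print(pp,s['time_s'],s['qpos'])
p,d,ci=snap('wrist');np.savez('w1.npz',p=p,d=d,X=cloud(d,ci));cv2.imwrite('pics/w1.png',p[...,::-1])
X=cloud(d,ci)
for nm,z0,z1 in (('head',.086,.096),('base',.041,.049),('rodtop',.105,.114),('plate',.009,.015)):
    m=(d>0)&(X[...,2]>z0)&(X[...,2]<z1)&(abs(X[...,0]-.55)<.13)&(abs(X[...,1]-.19)<.12)
    P=X[m];
    if len(P)<5: print(nm,len(P));continue
    r=cv2.minEnclosingCircle(P[:,:2].astype(np.float32)*1000);b=cv2.minAreaRect(P[:,:2].astype(np.float32)*1000)
    print(nm,len(P),np.median(P[:,2]).round(4),r,b)
```

```text
[0.56037511 0.1990445  0.29033273] 1.5 [2.06124645e-01 3.48368632e-01 2.38775144e-01 1.46318045e+00
 4.66661327e-04 5.19839528e-01]
head 426 0.0902 ((548.01123046875, 195.69387817382812), 51.46198272705078) ((545.6045532226562, 199.65451049804688), (102.31419372558594, 23.17295265197754), 31.285158157348633)
base 1458 0.0442 ((555.3140258789062, 203.67678833007812), 59.76995849609375) ((554.7164916992188, 203.49148559570312), (117.90390014648438, 55.9720458984375), 32.08232116699219)
rodtop 216 0.109 ((514.9105224609375, 165.16908264160156), 7.823706150054932) ((514.890380859375, 165.284912109375), (14.650461196899414, 15.307276725769043), 25.92437171936035)
plate 5634 0.0112 ((552.61181640625, 197.11676025390625), 85.68877410888672) ((552.8551635742188, 197.40325927734375), (149.721923828125, 90.03900146484375), 40.41850280761719)
```

View pics/w1.png

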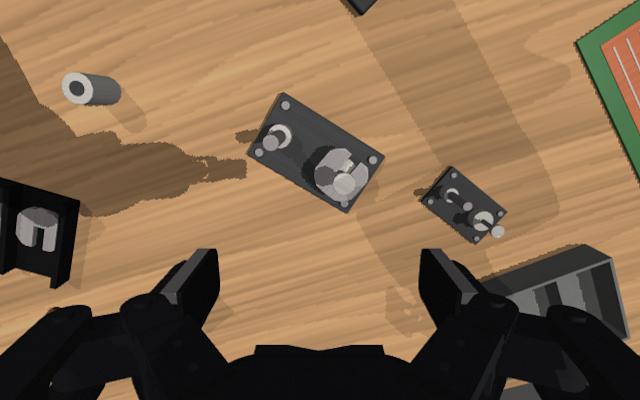

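Run:
```python
from h import *
c=np.array([.5795,.2201])
for f in ('w1','scene','side'):
    Z=np.load(f+'.npz');X=Z['X'];d=Z['d']
    q=X[...,:2]-c;r=np.hypot(q[...,0],q[...,1]);near=(d>0)&(r<.034)
    m=near&(abs(X[...,2]-.045)<.0025)&(r>.013)
    lo=near&(X[...,2]<.040)&(X[...,2]>.03)&(r<.03)
    hd=near&(X[...,2]>.087)&(r<.02)
    P=q[m];a=np.degrees(np.arctan2(P[:,1],P[:,0]))%360
    print(f,m.sum(),np.histogram(a,bins=24,range=(0,360))[0])
    print(' low',lo.sum(),q[lo].mean(0)*1000 if lo.any() else '', 'head',hd.sum(),q[hd].mean(0)*1000)
    a=X[m];print(np.median(a[:,2]))
```

```text
w1 1327 [36 29 41 60 76 78 55  2  0 39 85 78 79 66 66 73 81 73 72 59 52 46 44 37]
 low 167 [-6.48308863  8.94043569] head 1121 [-1.27845848 11.55756558]
0.044256035056713286
scene 260 [ 8 10 11 10 13 10  7  1  0  0  4 14 12 13 15 13 16 17 11 16 12 16 13 18]
 low 15 [ 3.6960765  -2.96157731] head 67 [ 0.09867322 -3.40217593]
0.044626490779743844
side 194 [11  9  5  7  3  0  8  0  0  6  9  7 13  4 12  9 13  9 13 10 11 14 12  9]
 low 22 [-3.02299627 -6.16142638] head 58 [ 0.31372951 -1.6248141 ]
0.045648895989081326
```

Run:
```python
from h import *
print(rel(.52,-.21,.25,210))
```

```text
(array([-0.0881, -0.4022,  0.0407]), array([ 3.000e-04, -1.700e-03, -8.357e-01]), 'yaw now', np.float64(162.12))
```

Call:
{"fn": "jog_arm", "kwargs": {"increments": [[0.085,[-0.009,-0.04,0],[0,0,0]],[0.085,[-0.01,-0.045,0],[0,0,0]],[0.085,[-0.01,-0.045,0],[0,0,0]],[0.085,[-0.01,-0.045,0.007],[0,0,0]],[0.085,[-0.01,-0.045,0.007],[0,0,0]],[0.085,[-0.01,-0.045,0.007],[0,0,0]],[0.085,[-0.01,-0.045,0.007],[0,0,0]],[0.085,[-0.01,-0.045,0.007],[0,0,0]],[0.085,[-0.01,-0.047,0.006],[0,0,0]],[0.085,[0,0,0],[0,0,-0.14]],[0.085,[0,0,0],[0,0,-0.14]],[0.085,[0,0,0],[0,0,-0.14]],[0.085,[0,0,0],[0,0,-0.14]],[0.085,[0,0,0],[0,0,-0.14]],[0.085,[0,0,0],[0,0,-0.135]],[0.085,[0,0,0],[0,0,0]],[0.085,[0,0,0],[0,0,0]]]}}

```text
time_s: 3.25
ee_pos: [0.5217, -0.2088, 0.2506]
eef_rot: [-0.81, 3.035, 0.0]
force: [-0.6, 0.4, -0.5]
opening: 0.993
gripper_force: 0.0
```

```bash
cat >> h.py <<'E'
def disc(X,d,c,z,th,tol=.003):
    """fit disc pose (mm, deg) from top-face points near c at height z: template = outline with slot, yaw th deg initial"""
    q=X[...,:2]-np.array(c);m=(d>0)&(abs(X[...,2]-z)<tol)&(np.hypot(q[...,0],q[...,1])<.045)
    P=X[m][:,:2]*1000
    n=140;g=np.arange(-n//2,n//2)*1.0+.5
    gx,gy=np.meshgrid(g,g,indexing='ij')
    T=(np.hypot(gx,gy)<32)&(abs(gy)<29)&(gx<27)&(gx>-29)&~((gx>0)&(abs(gy)<7))&~(np.hypot(gx+5-7+0,gy)<0)
    T&=~((gx>-5)&(gx<=0)&(abs(gy)<7)&(np.hypot(gx-2,gy)<7))
    D=cv2.distanceTransform((~T).astype(np.uint8),cv2.DIST_L2,5)-cv2.distanceTransform(T.astype(np.uint8),cv2.DIST_L2,5)
    from scipy.ndimage import map_coordinates as mc
    from scipy.optimize import minimize
    im=np.zeros((n,n),np.uint8)
    def loc(v):
        a=np.radians(v[2]);e=P-v[:2];return e[:,0]*np.cos(a)+e[:,1]*np.sin(a),-e[:,0]*np.sin(a)+e[:,1]*np.cos(a)
    def cost(v):
        x,y=loc(v);s=mc(D,[x+n/2-.5,y+n/2-.5],order=1,mode='nearest')
        return np.mean(np.clip(s+.7,0,6)**2)
    best=min((minimize(cost,[c[0]*1e3,c[1]*1e3,t],method='Nelder-Mead',options=dict(initial_simplex=np.array([c[0]*1e3,c[1]*1e3,t])+np.array([[0,0,0],[4,0,0],[0,4,0],[0,0,8]]))) for t in (th-12,th,th+12)),key=lambda r:r.fun)
    return best.x.round(2),round(best.fun,3),len(P),np.median(X[m][:,2]).round(4)
E
python3 - <<'E'
from h import *
pp,R,s=pose();print(pp,s['time_s'],s['qpos'].round(2))
p,d,ci=snap('wrist');X=cloud(d,ci);np.savez('w2.npz',p=p,d=d,X=X);cv2.imwrite('pics/w2.png',p[...,::-1])
m=(d>0)&(abs(X[...,2]-.026)<.002)&(np.hypot(X[...,0]-.522,X[...,1]+.222)<.12)
print(cv2.minAreaRect(X[m][:,:2].astype(np.float32)*1000),m.sum())
for c in ((.535,-.185),(.5,-.247)):
    for z in (.0135,.0215): print(c,z,disc(X,d,c,z,-60))
E
```

```text
[ 0.52169641 -0.20879413  0.25057476] 3.25 [-0.52  0.28  0.05  1.34  0.   -1.05]
((521.1034545898438, -217.79647827148438), (148.11871337890625, 123.62366485595703), 54.09635543823242) 2380
(0.535, -0.185) 0.0135 (array([ 534.52, -182.87,  -39.43]), np.float64(1.45), 1922, np.float64(0.0132))
(0.535, -0.185) 0.0215 (array([ 550.17, -164.63,  -88.81]), np.float64(19.697), 276, np.float64(0.0224))
(0.5, -0.247) 0.0135 (array([ 511.16, -228.68,  -49.48]), np.float64(5.662), 106, np.float64(0.0133))
(0.5, -0.247) 0.0215 (array([ 500.43, -245.68,  -36.16]), np.float64(2.191), 2285, np.float64(0.0213))
```

View pics/w2.png

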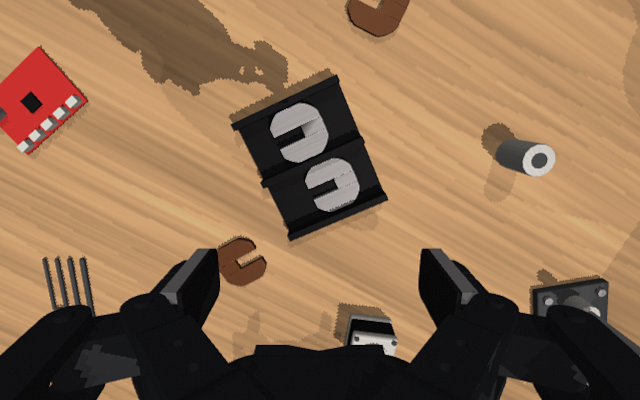

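Run:
```python
from h import *
print(rel(.4996,-.2451,.006,234.1))
```

```text
(array([ 0.0372, -0.0202,  0.2445]), array([-0.000e+00,  2.000e-04, -4.223e-01]), 'yaw now', np.float64(-150.09))
```

Call:
{"fn": "jog_arm", "kwargs": {"increments": [[0.085,[0.018,-0.01,0],[0,0,0]],[0.085,[0.019,-0.01,0.01],[0,0,0]],[0.085,[0,0,0.03],[0,0,-0.14]],[0.085,[0,0,0.03],[0,0,-0.14]],[0.085,[0,0,0.03],[0,0,-0.142]],[0.085,[0,0,0.03],[0,0,0]],[0.085,[0,0,0.02],[0,0,0]],[0.085,[0,0,0],[0,0,0]],[0.085,[0,0,0],[0,0,0]]]}}

```text
time_s: 4.2
ee_pos: [0.4997, -0.2457, 0.1006]
eef_rot: [1.429, -2.798, -0.001]
force: [-0.1, 0.4, 0.1]
opening: 0.993
gripper_force: 0.0
```

Run:
```python
from h import *
print(rel(.4996,-.2451,.006,234.1))
p,d,ci=snap('wrist');X=cloud(d,ci);
print(disc(X,d,(.5004,-.2457),.0215,-36))
cv2.imwrite('pics/w3.png',p[...,::-1])
```

```text
(array([-0.0004,  0.0004,  0.0946]), array([0.0005, 0.0001, 0.0002]), 'yaw now', np.float64(-125.89))
(array([ 500.83, -244.77,  -38.95]), np.float64(2.971), 5719, np.float64(0.0213))
```

Consistent, so I'll descend and grip.

Call:
{"fn": "jog_arm", "kwargs": {"increments": [[0.085,[0,0,0.03],[0,0,0]],[0.085,[0,0,0.03],[0,0,0]],[0.085,[0,0,0.02],[0,0,0]],[0.085,[0,0,0.01],[0,0,0]],[0.085,[0,0,0.0045],[0,0,0]],[0.05,[0,0,0],[0,0,0]],[0.04,[0,0,0],[0,0,0]],[0.04,[0,0,0],[0,0,0]],[0.04,[0,0,0],[0,0,0]],[0.04,[0,0,0],[0,0,0]],[0.04,[0,0,0],[0,0,0]]]}}

```text
time_s: 5.35
ee_pos: [0.5003, -0.2463, 0.0076]
eef_rot: [-1.43, 2.796, -0.003]
force: [-1.9, 1.4, 5.4]
opening: 0.634
gripper_force: 62.5
```

Run:
```python
from h import *
print(rel(.55,0,.08,220.4))
```

```text
(array([-0.2288,  0.1038, -0.0725]), array([-0.002 ,  0.0004,  0.24  ]), 'yaw now', np.float64(-125.85))
```

Call:
{"fn": "jog_arm", "kwargs": {"increments": [[0.04,[0,0,-0.01],[0,0,0]],[0.04,[0,0,-0.03],[0,0,0]],[0.04,[0,0,-0.034],[0,0,0]],[0.04,[-0.037,0.017,0],[0,0,0]],[0.04,[-0.038,0.017,0],[0,0,0]],[0.04,[-0.038,0.017,0],[0,0,0]],[0.04,[-0.038,0.017,0],[0,0,0]],[0.04,[-0.038,0.018,0],[0,0,0]],[0.04,[-0.038,0.018,0],[0,0,0]],[0.04,[0,0,0.02],[0,0,0.12]],[0.04,[0,0,0.02],[0,0,0.12]],[0.04,[0,0,0],[0,0,0]],[0.04,[0,0,0],[0,0,0]]]}}

```text
time_s: 6.65
ee_pos: [0.548, -0.001, 0.0402]
eef_rot: [1.089, -2.946, -0.001]
force: [0.5, 0.9, -2.7]
opening: 0.631
gripper_force: 64.6
```

Run:
```python
from h import *
print(rel(.55,0,.002,220.4))
```

```text
(array([-0.0022, -0.0005,  0.0382]), array([ 0.0006, -0.0004,  0.0029]), 'yaw now', np.float64(-139.44))
```

Call:
{"fn": "jog_arm", "kwargs": {"increments": [[0.04,[0,0,0.02],[0,0,0]],[0.04,[0,0,0.012],[0,0,0]],[0.04,[0,0,0.006],[0,0,0]],[0.04,[0,0,0],[0,0,0]],[0.085,[0,0,0],[0,0,0]],[0.085,[0,0,0],[0,0,0]],[0.085,[0,0,0],[0,0,0]],[0.085,[0,0,-0.02],[0,0,0]],[0.085,[0,0,-0.04],[0,0,0]],[0.085,[0,0,-0.04],[0,0,0.14]],[0.085,[0,0,0],[0,0,0.145]],[0.085,[0,0,0],[0,0,0.145]],[0.085,[0,0,0],[0,0,0.145]],[0.085,[0,0,0],[0,0,0.145]],[0.085,[0,0,0],[0,0,0.145]],[0.085,[0,0,0],[0,0,0.145]],[0.085,[0,0,0],[0,0,0.145]],[0.085,[0,0,0],[0,0,0.145]],[0.085,[0,0,0],[0,0,0.145]],[0.085,[0,0,0],[0,0,0.125]]]}}

```text
time_s: 8.65
ee_pos: [0.5485, -0.001, 0.1022]
eef_rot: [1.324, 2.848, 0.0]
force: [0.6, 1.2, -0.3]
opening: 0.995
gripper_force: 0.0
```

Run:
```python
from h import *
pp,R,s=pose();print(pp,s['qpos'].round(2))
p,d,ci=snap('wrist');X=cloud(d,ci);
print(disc(X,d,(.549,-.001),.016,-49))
print(rel(.549,-.001,.002,130.4))
cv2.imwrite('pics/w4.png',p[...,::-1])
```

```text
[ 0.5485178  -0.00103372  0.10221054] [-0.15  0.33 -0.25  0.98  0.    0.72]
(array([548.38,  -1.78, -49.53]), np.float64(0.005), 4741, np.float64(0.0152))
(array([-0.0002,  0.0003,  0.1002]), array([ 0.0006,  0.0005, -0.0087]), 'yaw now', np.float64(129.9))
```

Call:
{"fn": "jog_arm", "kwargs": {"increments": [[0.085,[-0.0005,-0.0006,0.02],[0,0,-0.008]],[0.085,[0,0,0.035],[0,0,0]],[0.085,[0,0,0.025],[0,0,0]],[0.085,[0,0,0.012],[0,0,0]],[0.085,[0,0,0.007],[0,0,0]],[0.05,[0,0,0],[0,0,0]],[0.04,[0,0,0],[0,0,0]],[0.04,[0,0,0],[0,0,0]],[0.04,[0,0,0],[0,0,0]],[0.04,[0,0,0],[0,0,0]],[0.04,[0,0,0],[0,0,0]]]}}

```text
time_s: 9.8
ee_pos: [0.5494, -0.002, 0.0044]
eef_rot: [1.304, 2.855, 0.001]
force: [-1.4, 0.3, 6.3]
opening: 0.655
gripper_force: 65.0
```

Run:
```python
from h import *
pp,R,s=pose();print(pp,s['force'],s['opening'])
h=np.radians(130.4);st=np.array([.5795,.2201]);a=st+.085*np.array([np.cos(h),np.sin(h)])
print(a,rel(a[0],a[1],.14,130.4))
```

```text
[ 0.54938524 -0.00200164  0.0044372 ] [-1.364275    0.30106147  6.34946239] 0.654668118595488
[0.52440981 0.28483076] (array([ 0.2328,  0.1693, -0.1358]), array([0.0019, 0.0022, 0.0091]), 'yaw now', np.float64(130.92))
```

Call:
{"fn": "jog_arm", "kwargs": {"increments": [[0.04,[0,0,-0.01],[0,0,0]],[0.04,[0,0,-0.04],[0,0,0]],[0.04,[0,0,-0.048],[0,0,0]],[0.04,[0,0,-0.048],[0,0,0]],[0.04,[0.033,0.024,-0.012],[0,0,0]],[0.04,[0.033,0.024,0],[0,0,0]],[0.04,[0.033,0.024,0],[0,0,0]],[0.04,[0.033,0.024,0],[0,0,0]],[0.04,[0.033,0.024,0],[0,0,0]],[0.04,[0.033,0.024,0],[0,0,0]],[0.04,[0.034,0.024,0],[0,0,0]],[0.04,[0,0,0],[0,0,0.009]],[0.04,[0,0,0],[0,0,0]],[0.04,[0,0,0],[0,0,0]]]}}

```text
time_s: 11.2
ee_pos: [0.5229, 0.2828, 0.1608]
eef_rot: [-1.318, -2.851, 0.001]
force: [0.4, -1.2, -4.5]
opening: 0.65
gripper_force: 65.9
```

```bash
cat >> h.py <<'E'
def hanger(X,d):
    for nm,c,z,r in (('head',(.5795,.2201),.091,.02),('rod',(.5148,.165),.110,.016)):
        q=np.hypot(X[...,0]-c[0],X[...,1]-c[1]);m=(d>0)&(abs(X[...,2]-z)<.003)&(q<r)
        if m.sum()>20:
            b=cv2.minEnclosingCircle(X[m][:,:2].astype(np.float32)*1000);print(nm,m.sum(),np.round(b[0],1),round(b[1],1),np.median(X[m][:,2]).round(4))
        else: print(nm,m.sum())
    m=(d>0)&(abs(X[...,2]-.0115)<.003)&(np.hypot(X[...,0]-.5529,X[...,1]-.1974)<.095)
    if m.sum()>50: print(cv2.minAreaRect(X[m][:,:2].astype(np.float32)*1000))
E
python3 - <<'E'
from h import *
pp,R,s=pose();print(pp,s['opening'],s['qpos'].round(2))
p,d,ci=snap('wrist');X=cloud(d,ci);hanger(X,d);np.savez('w5.npz',p=p,d=d,X=X)
cv2.imwrite('pics/w5.png',p[...,::-1])
print(rel(.52441,.28483,.0515,130.4))
E
```

```text
[0.52288618 0.28283707 0.16075199] 0.6504995478461683 [ 0.36  0.38 -0.03  1.16 -0.    1.23]
head 709 [579.1 220.3] 12.2 0.09
rod 0
((515.3934936523438, 165.7440185546875), (51.100547790527344, 93.46808624267578), 45.06178283691406)
(array([0.0009, 0.0026, 0.1093]), array([-0.0006, -0.    , -0.0011]), 'yaw now', np.float64(130.33))
```

View pics/w5.png

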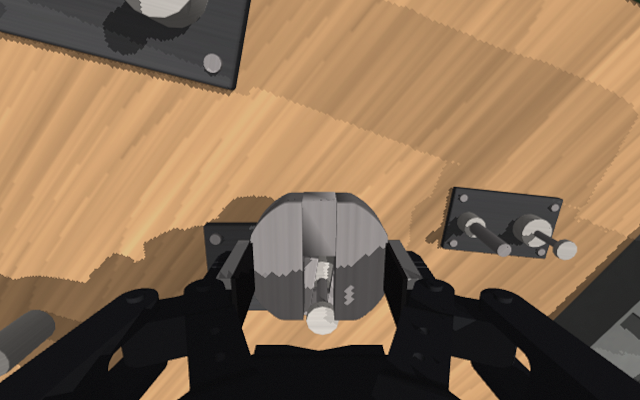

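Run:
```python
from h import *
Z=np.load('w5.npz');X,d=Z['X'],Z['d'];pp,R,s=pose()
v,f,n,z=disc(X,d,pp[:2],.172,-49.6,.006);print(v,f,n,z)
print('disc centre in tool',R.T[:2,:2]@(v[:2]/1000-pp[:2]))
h=np.radians(130.4);u=np.array([np.cos(h),np.sin(h)])
w=np.array([.5793,.2202])-v[:2]/1000
print('move to stem in tool', R.T[:2,:2]@w)
```

```text
[522.43 283.44 -49.49] 0.734 13354 0.1714
disc centre in tool [1.13354321e-03 9.58084956e-05]
move to stem in tool [-0.08501555  0.00241895]
```

Call:
{"fn": "jog_arm", "kwargs": {"increments": [[0.04,[0,0.0025,0.02],[0,0,0]],[0.04,[0,0,0.035],[0,0,0]],[0.04,[0,0,0.035],[0,0,0]],[0.04,[0,0,0.019],[0,0,0]],[0.04,[0,0,0],[0,0,0]],[0.04,[-0.01,0,0],[0,0,0]],[0.04,[-0.015,0,0],[0,0,0]],[0.04,[-0.015,0,0],[0,0,0]],[0.04,[-0.01,0,0],[0,0,0]],[0.04,[0,0,0],[0,0,0]]]}}

```text
time_s: 12.25
ee_pos: [0.5596, 0.2455, 0.0526]
eef_rot: [1.321, 2.848, 0.002]
force: [-0.6, 0.9, -3.0]
opening: 0.654
gripper_force: 65.9
```

Run:
```python
from h import *
pp,R,s=pose();print(pp,s['force'].round(1),s['opening'])
p,d,ci=snap('wrist');X=cloud(d,ci);hanger(X,d)
v,f,n,z=disc(X,d,pp[:2],.062,-49.6,.004);print(v,f,n,z)
w=np.array([.5793,.2202])-v[:2]/1000
print('move to stem in tool', R.T[:2,:2]@w, R.T[:2,:2]@(np.array([.5793,.2202])-pp[:2]))
```

```text
[0.55960357 0.24552328 0.05263821] [-0.6  0.9 -3. ] 0.6542586707120673
head 31 [572.5 230.1] 3.4 0.0886
rod 0
((552.7304077148438, 197.7422332763672), (149.9775390625, 90.392822265625), 40.44643783569336)
[559.22 245.9  -44.24] 0.839 13121 0.0633
move to stem in tool [-0.03258952 -0.00127227] [-0.03205416 -0.00132173]
```

Call:
{"fn": "jog_arm", "kwargs": {"increments": [[0.04,[0,-0.0012,0],[0,0,0]],[0.04,[-0.01,0,0],[0,0,0]],[0.04,[-0.01,0,0],[0,0,0]],[0.04,[-0.008,0,0],[0,0,0]],[0.04,[-0.004,0,0],[0,0,0]],[0.04,[0,0,0],[0,0,0]],[0.04,[0,0,0],[0,0,0]]]}}

```text
time_s: 13.0
ee_pos: [0.5772, 0.2218, 0.0517]
eef_rot: [-1.318, -2.851, 0.0]
force: [-0.9, -0.4, -2.5]
opening: 0.655
gripper_force: 65.9
```

Run:
```python
from h import *
pp,R,s=pose();print(pp,s['force'].round(1),s['opening'])
print('to stem in tool', R.T[:2,:2]@(np.array([.5793,.2202])-pp[:2]), rel(.5793,.2202,.0494,130.4))
```

```text
[0.57720517 0.22183696 0.05167819] [-0.9 -0.4 -2.5] 0.6552845138167865
to stem in tool [-0.0026041   0.00053538] (array([-0.0026,  0.0005,  0.0023]), array([-0.0002, -0.0004, -0.0004]), 'yaw now', np.float64(130.38))
```

Call:
{"fn": "jog_arm", "kwargs": {"increments": [[0.04,[-0.0015,0.0005,0],[0,0,0]],[0.04,[-0.001,0,0],[0,0,0]],[0.04,[0,0,0.001],[0,0,0]],[0.04,[0,0,0.001],[0,0,0]],[0.04,[0,0,0],[0,0,0]],[0.04,[0,0,0],[0,0,0]]]}}

```text
time_s: 13.6
ee_pos: [0.5792, 0.2204, 0.0497]
eef_rot: [-1.318, -2.852, -0.0]
force: [0.5, -0.5, -2.9]
opening: 0.651
gripper_force: 65.9
```

Run:
```python
from h import *
pp,R,s=pose();print(pp,s['force'].round(1),s['opening'])
p,d,ci=snap('wrist');X=cloud(d,ci)
v,f,n,z=disc(X,d,(.5793,.2202),.061,-49.6,.005);print(v,f,n,z)
```

```text
[0.57920665 0.22042277 0.04974803] [ 0.5 -0.5 -2.9] 0.6513681658208796
[578.97 220.75 -49.18] 0.816 11893 0.0604
```

Call:
{"fn": "jog_arm", "kwargs": {"increments": [[0.04,[0,0,0.0005],[0,0,0]],[0.065,[0,0,0],[0,0,0]],[0.085,[0,0,0],[0,0,0]],[0.085,[0,0,0],[0,0,0]],[0.085,[0,0,0],[0,0,0]],[0.085,[0,0,-0.02],[0,0,0]],[0.085,[0,0,-0.04],[0,0,0]],[0.085,[0,0,-0.045],[0,0,0]],[0.085,[0,0,-0.045],[0,0,0]],[0.085,[0,0,0],[0,0,0]],[0.085,[0,0,0],[0,0,0]]]}}

```text
time_s: 14.75
ee_pos: [0.5803, 0.2206, 0.2011]
eef_rot: [1.317, 2.849, 0.004]
force: [0.2, 0.6, -0.3]
opening: 0.998
gripper_force: 0.0
```

Run:
```python
from h import *
pp,R,s=pose();print(pp,s['time_s'])
p,d,ci=snap('wrist');X=cloud(d,ci);hanger(X,d)
v,f,n,z=disc(X,d,(.5793,.2202),.061,-49.6,.004);print(v,f,n,z)
print(rel(.5337,-.1823,.22,234.1))
print(rel(.5337,-.1823,.22,54.1))
```

```text
[0.58033691 0.22061941 0.20108289] 14.75
head 693 [579.4 220.3] 11.9 0.0901
rod 364 [514.8 165.5] 8.0 0.1091
((552.8173828125, 197.35772705078125), (150.01007080078125, 89.79586791992188), 40.29628372192383)
[579.05 220.86 -50.28] 0.01 3010 0.0602
(array([-0.2771, -0.2956, -0.0208]), array([ 2.00e-04,  6.00e-04, -1.81e+00]), 'yaw now', np.float64(130.39))
(array([-0.2771, -0.2956, -0.0208]), array([ 6.0000e-04, -2.0000e-04,  1.3315e+00]), 'yaw now', np.float64(130.39))
```

Call:
{"fn": "jog_arm", "kwargs": {"increments": [[0.085,[-0.027,-0.03,0],[0,0,0]],[0.085,[-0.031,-0.033,0],[0,0,0]],[0.085,[-0.031,-0.033,0],[0,0,0]],[0.085,[-0.031,-0.033,0],[0,0,0]],[0.085,[-0.031,-0.033,0],[0,0,0]],[0.085,[-0.031,-0.033,0],[0,0,0]],[0.085,[-0.031,-0.033,0],[0,0,0]],[0.085,[-0.031,-0.033,0],[0,0,0]],[0.085,[-0.033,-0.034,0],[0,0,0]],[0.085,[0,0,0],[0,0,-0.145]],[0.085,[0,0,0],[0,0,-0.145]],[0.085,[0,0,0],[0,0,-0.145]],[0.085,[0,0,0],[0,0,-0.145]],[0.085,[0,0,0],[0,0,-0.145]],[0.085,[0,0,0],[0,0,-0.145]],[0.085,[0,0,0],[0,0,-0.145]],[0.085,[0,0,0],[0,0,-0.145]],[0.085,[0,0,0],[0,0,-0.145]],[0.085,[0,0,0],[0,0,-0.145]],[0.085,[0,0,0],[0,0,-0.145]]]}}

```text
time_s: 16.8
ee_pos: [0.5329, -0.1812, 0.197]
eef_rot: [1.128, -2.929, -0.005]
force: [-0.2, -0.1, 0.3]
opening: 0.997
gripper_force: 0.0
```

Call:
{"fn": "jog_arm", "kwargs": {"increments": [[0.085,[0,0,0.02],[0,0,-0.145]],[0.085,[0,0,0.03],[0,0,-0.07]],[0.085,[0,0,0.03],[0,0,0]],[0.085,[0,0,0.02],[0,0,0]],[0.085,[0,0,0],[0,0,0]],[0.085,[0,0,0],[0,0,0]]]}}

```text
time_s: 17.4
ee_pos: [0.5331, -0.1813, 0.0981]
eef_rot: [1.428, -2.796, -0.004]
force: [0.0, -0.1, -0.5]
opening: 0.997
gripper_force: 0.0
```

Run:
```python
from h import *
p,d,ci=snap('wrist');X=cloud(d,ci)
v,f,n,z=disc(X,d,(.5345,-.1829),.0135,-36,.003);print(v,f,n,z)
print(rel(.5337,-.1823,.006,234.1))
```

```text
[ 534.54 -182.84  -39.26] 1.539 5234 0.0132
(array([ 0.0007, -0.0001,  0.0933]), array([ 0.0007, -0.    , -0.    ]), 'yaw now', np.float64(-125.9))
```

Call:
{"fn": "jog_arm", "kwargs": {"increments": [[0.085,[0.0007,0,0.03],[0,0,0]],[0.085,[0,0,0.03],[0,0,0]],[0.085,[0,0,0.02],[0,0,0]],[0.085,[0,0,0.01],[0,0,0]],[0.085,[0,0,0.0045],[0,0,0]],[0.05,[0,0,0],[0,0,0]],[0.04,[0,0,0],[0,0,0]],[0.04,[0,0,0],[0,0,0]],[0.04,[0,0,0],[0,0,0]],[0.04,[0,0,0],[0,0,0]],[0.04,[0,0,0],[0,0,0]]]}}

```text
time_s: 18.55
ee_pos: [0.5342, -0.1824, 0.007]
eef_rot: [-1.428, 2.797, -0.002]
force: [-2.9, 1.7, 7.6]
opening: 0.611
gripper_force: 60.9
```

Run:
```python
from h import *
print(rel(.55,0,.06,220.4))
```

```text
(array([-0.157 ,  0.0941, -0.0531]), array([-0.0016,  0.0007,  0.239 ]), 'yaw now', np.float64(-125.91))
```

Call:
{"fn": "jog_arm", "kwargs": {"increments": [[0.04,[0,0,-0.01],[0,0,0]],[0.04,[0,0,-0.025],[0,0,0]],[0.04,[0,0,-0.02],[0,0,0]],[0.04,[-0.035,0.02,0],[0,0,0]],[0.04,[-0.04,0.024,0],[0,0,0]],[0.04,[-0.041,0.025,0],[0,0,0]],[0.04,[-0.041,0.025,0],[0,0,0]],[0.04,[0,0,0.01],[0,0,0.12]],[0.04,[0,0,0.01],[0,0,0.12]],[0.04,[0,0,0],[0,0,0]],[0.04,[0,0,0],[0,0,0]]]}}

```text
time_s: 19.65
ee_pos: [0.5499, -0.0001, 0.0405]
eef_rot: [-1.087, 2.947, -0.0]
force: [0.2, -0.2, -1.1]
opening: 0.603
gripper_force: 63.0
```

Run:
```python
from h import *
print(rel(.55,0,.0015,220.4))
p,d,ci=snap('wrist');X=cloud(d,ci);pp,R,s=pose()
print(disc(X,d,pp[:2],pp[2]+.0055,-49.6,.006))
```

```text
(array([-0.0001,  0.    ,  0.039 ]), array([-0.0003,  0.0004,  0.0019]), 'yaw now', np.float64(-139.49))
(array([549.18,  -2.41, -49.67]), np.float64(0.399), 12597, np.float64(0.0465))
```

Call:
{"fn": "jog_arm", "kwargs": {"increments": [[0.04,[0,0,0.02],[0,0,0]],[0.04,[0,0,0.013],[0,0,0]],[0.04,[0,0,0.006],[0,0,0]],[0.04,[0,0,0],[0,0,0]],[0.085,[0,0,0],[0,0,0]],[0.085,[0,0,0],[0,0,0]],[0.085,[0,0,0],[0,0,0]],[0.085,[0,0,-0.02],[0,0,0]],[0.085,[0,0,-0.04],[0,0,0]],[0.085,[0,0,-0.04],[0,0,0.14]],[0.085,[0,0,0],[0,0,0.145]],[0.085,[0,0,0],[0,0,0.145]],[0.085,[0,0,0],[0,0,0.145]],[0.085,[0,0,0],[0,0,0.145]],[0.085,[0,0,0],[0,0,0.145]],[0.085,[0,0,0],[0,0,0.145]],[0.085,[0,0,0],[0,0,0.145]],[0.085,[0,0,0],[0,0,0.145]],[0.085,[0,0,0],[0,0,0.145]],[0.085,[0,0,0],[0,0,0.125]]]}}

```text
time_s: 21.7
ee_pos: [0.5498, -0.0, 0.1009]
eef_rot: [1.325, 2.848, 0.0]
force: [0.1, 1.0, -0.3]
opening: 0.994
gripper_force: 0.0
```

Run:
```python
from h import *
p,d,ci=snap('wrist');X=cloud(d,ci);
v,f,n,z=disc(X,d,(.549,-.001),.0075,-49,.002);print(v,f,n,z)
print(rel(v[0]/1e3,v[1]/1e3,.002,v[2]+180))
```

```text
[548.61  -2.39 -49.67] 0.009 4488 0.0072
(array([-0.0011, -0.0024,  0.0989]), array([ 0.0002,  0.0001, -0.0084]), 'yaw now', np.float64(129.85))
```

Call:
{"fn": "jog_arm", "kwargs": {"increments": [[0.085,[-0.001,-0.0024,0.02],[0,0,-0.008]],[0.085,[0,0,0.035],[0,0,0]],[0.085,[0,0,0.025],[0,0,0]],[0.085,[0,0,0.012],[0,0,0]],[0.085,[0,0,0.007],[0,0,0]],[0.05,[0,0,0],[0,0,0]],[0.04,[0,0,0],[0,0,0]],[0.04,[0,0,0],[0,0,0]],[0.04,[0,0,0],[0,0,0]],[0.04,[0,0,0],[0,0,0]],[0.04,[0,0,0],[0,0,0]]]}}

```text
time_s: 22.85
ee_pos: [0.5501, -0.0036, 0.0064]
eef_rot: [1.304, 2.852, -0.001]
force: [-8.4, -2.1, 24.1]
opening: 0.469
gripper_force: 11.6
```

Run:
```python
from h import *
pp,R,s=pose();print(pp)
h=np.radians(310.4);st=np.array([.5793,.2202]);a=st+.085*np.array([np.cos(h),np.sin(h)])
print(a,rel(a[0],a[1],.16,130.4))
```

```text
[ 0.55011873 -0.00355842  0.00636182]
[0.63439019 0.15546924] (array([ 0.0644,  0.168 , -0.1537]), array([0.0016, 0.0051, 0.0079]), 'yaw now', np.float64(130.85))
```

Call:
{"fn": "jog_arm", "kwargs": {"increments": [[0.085,[0,0,0],[0,0,0]],[0.085,[0,0,0],[0,0,0]],[0.085,[0,0,0],[0,0,0]],[0.085,[0,0,-0.03],[0,0,0]],[0.085,[0,0,-0.04],[0,0,0]],[0.085,[0,0,0],[0,0,0]],[0.085,[0,0,0],[0,0,0]]]}}

```text
time_s: 23.55
ee_pos: [0.5495, -0.0024, 0.0728]
eef_rot: [1.305, 2.855, 0.001]
force: [0.9, -0.3, -0.1]
opening: 0.995
gripper_force: 0.0
```

Run:
```python
from h import *
p,d,ci=snap('wrist');X=cloud(d,ci);
v,f,n,z=disc(X,d,(.549,-.002),.0075,-49,.002);print(v,f,n,z)
print(rel(v[0]/1e3,v[1]/1e3,-.0025,v[2]+180))
```

```text
[554.79   2.04 -48.06] 0.007 5666 0.0072
(array([-0.0009,  0.0076,  0.0741]), array([ 0.0001, -0.    , -0.0188]), 'yaw now', np.float64(130.86))
```

Call:
{"fn": "jog_arm", "kwargs": {"increments": [[0.085,[-0.0009,0.0076,0.02],[0,0,-0.019]],[0.085,[0,0,0.03],[0,0,0]],[0.085,[0,0,0.018],[0,0,0]],[0.085,[0,0,0.008],[0,0,0]],[0.07,[0,0,0],[0,0,0]],[0.066,[0,0,0],[0,0,0]],[0.063,[0,0,0],[0,0,0]],[0.063,[0,0,0],[0,0,0]]]}}

```text
time_s: 24.4
ee_pos: [0.5557, 0.0018, -0.0032]
eef_rot: [1.279, 2.868, 0.001]
force: [-0.2, 1.1, 0.5]
opening: 0.739
gripper_force: 0.0
```

Run:
```python
from h import *
p,d,ci=snap('wrist');pp,R,s=pose();print(pp,s['force'],s['opening'])
cv2.imwrite('pics/w6.png',cv2.resize(p[180:400,120:520,::-1],None,fx=2,fy=2))
```

```text
[ 0.55558846  0.00184457 -0.00325751] [-0.19381918  0.52109964 -0.14578343] 0.7396077445321732
```

View pics/w6.png

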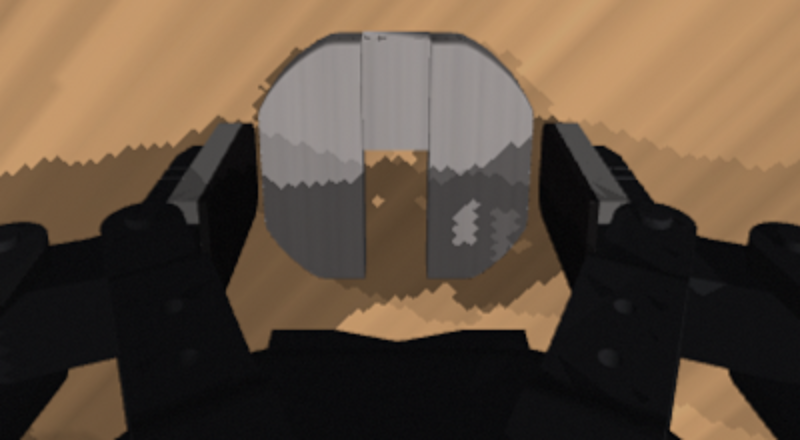

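Call:
{"fn": "jog_arm", "kwargs": {"increments": [[0.06,[0,0,0],[0,0,0]],[0.057,[0,0,0],[0,0,0]],[0.05,[0,0,0],[0,0,0]],[0.05,[0,0,0],[0,0,0]],[0.05,[0,0,0],[0,0,0]]]}}

```text
time_s: 24.95
ee_pos: [0.5552, 0.0018, -0.003]
eef_rot: [1.279, 2.868, 0.0]
force: [-2.5, 0.2, 8.1]
opening: 0.656
gripper_force: 62.6
```

Run:
```python
from h import *
print(rel(.63439,.15547,.16,130.4))
```

```text
(array([ 0.0612,  0.1617, -0.163 ]), array([0.0007, 0.001 , 0.0269]), 'yaw now', np.float64(131.94))
```

Call:
{"fn": "jog_arm", "kwargs": {"increments": [[0.05,[0,0,-0.01],[0,0,0]],[0.05,[0,0,-0.04],[0,0,0]],[0.05,[0,0,-0.045],[0,0,0]],[0.05,[0,0,-0.045],[0,0,0]],[0.05,[0.01,0.03,-0.023],[0,0,0]],[0.05,[0.012,0.033,0],[0,0,0]],[0.05,[0.013,0.033,0],[0,0,0]],[0.05,[0.013,0.033,0],[0,0,0]],[0.05,[0.013,0.033,0],[0,0,0]],[0.05,[0,0,0],[0,0,-0.145]],[0.05,[0,0,0],[0,0,-0.145]],[0.05,[0,0,0],[0,0,-0.145]],[0.05,[0,0,0],[0,0,-0.145]],[0.05,[0,0,0],[0,0,-0.145]],[0.05,[0,0,0],[0,0,-0.145]],[0.05,[0,0,0],[0,0,-0.145]],[0.05,[0,0,0],[0,0,-0.145]],[0.05,[0,0,0],[0,0,-0.145]],[0.05,[0,0,0],[0,0,-0.145]],[0.05,[0,0,0],[0,0,-0.145]]]}}

```text
time_s: 26.95
ee_pos: [0.6341, 0.1556, 0.1587]
eef_rot: [1.168, -2.915, -0.001]
force: [-0.2, -0.1, -1.4]
opening: 0.652
gripper_force: 64.8
```

Call:
{"fn": "jog_arm", "kwargs": {"increments": [[0.05,[0,0,0],[0,0,-0.145]],[0.05,[0,0,0],[0,0,-0.145]],[0.05,[0,0,0],[0,0,-0.145]],[0.05,[0,0,0],[0,0,-0.145]],[0.05,[0,0,0],[0,0,-0.145]],[0.05,[0,0,0],[0,0,-0.145]],[0.05,[0,0,0],[0,0,-0.145]],[0.05,[0,0,0],[0,0,-0.145]],[0.05,[0,0,0],[0,0,-0.145]],[0.05,[0,0,0],[0,0,-0.145]],[0.05,[0,0,0],[0,0,0]],[0.05,[0,0,0],[0,0,0]]]}}

```text
time_s: 28.15
ee_pos: [0.6343, 0.1555, 0.1588]
eef_rot: [2.802, -1.421, -0.001]
force: [0.2, -0.8, -0.9]
opening: 0.655
gripper_force: 64.8
```

Run:
```python
from h import *
p,d,ci=snap('wrist');X=cloud(d,ci);pp,R,s=pose();hanger(X,d);print(pp,s['opening'],s['qpos'].round(2))
v,f,n,z=disc(X,d,pp[:2],pp[2]+.01,130.4,.006);print(v,f,n,z)
print('disc in tool',R.T[:2,:2]@(v[:2]/1000-pp[:2]),'to stem',R.T[:2,:2]@(np.array([.5793,.2202])-v[:2]/1000))
print(rel(.63439,.15547,.06,310.4))
```

```text
head 675 [579.6 221. ] 12.2 0.0903
rod 0
((536.68408203125, 183.88624572753906), (129.80502319335938, 85.24543762207031), 61.98992156982422)
[0.63436572 0.15556157 0.15875711] 0.655152946481457 [ 0.12  0.49  0.14  1.22  0.   -2.09]
[634.43 155.98 126.37] 0.608 13204 0.1689
disc in tool [-0.00029949 -0.0002992 ] to stem [-0.08438746  0.0065024 ]
(array([0.0001, 0.    , 0.0988]), array([ 0.0002,  0.0003, -0.0726]), 'yaw now', np.float64(-53.76))
```

Call:
{"fn": "jog_arm", "kwargs": {"increments": [[0.05,[0,0,0.02],[0,0,-0.0726]],[0.05,[0,0,0.035],[0,0,0]],[0.05,[0,0,0.03],[0,0,0]],[0.05,[0,0,0.013],[0,0,0]],[0.05,[0,0,0],[0,0,0]],[0.05,[-0.01,0,0],[0,0,0]],[0.05,[-0.015,0,0],[0,0,0]],[0.05,[-0.015,0,0],[0,0,0]],[0.05,[-0.01,0,0],[0,0,0]],[0.05,[0,0,0],[0,0,0]]]}}

```text
time_s: 29.2
ee_pos: [0.6007, 0.1954, 0.0616]
eef_rot: [-2.855, 1.31, -0.0]
force: [0.3, -0.4, -2.2]
opening: 0.657
gripper_force: 64.8
```

Run:
```python
from h import *
p,d,ci=snap('wrist');X=cloud(d,ci);pp,R,s=pose();hanger(X,d);print(pp,s['force'].round(1))
v,f,n,z=disc(X,d,pp[:2],pp[2]+.01,130.4,.004);print(v,f,n,z)
print('disc to stem',R.T[:2,:2]@(np.array([.5794,.2203])-v[:2]/1000))
print(rel(.5794,.2203,.0595,310.4))
```

```text
head 644 [583.5 216. ] 10.3 0.0901
rod 0
((553.0387573242188, 197.97158813476562), (149.64100646972656, 90.47431945800781), 40.41294860839844)
[0.60150491 0.19468591 0.061511  ] [-0.2  0.4 -1.9]
[600.61 195.81 128.78] 0.708 12944 0.0718
disc to stem [-0.03239766  0.00012542]
(array([-0.0338,  0.0001,  0.002 ]), array([-0.0007, -0.0005,  0.0048]), 'yaw now', np.float64(-49.33))
```

Call:
{"fn": "jog_arm", "kwargs": {"increments": [[0.05,[-0.01,0,0],[0,0,0.004]],[0.05,[-0.01,0,0.0005],[0,0,0]],[0.05,[-0.008,0,0],[0,0,0]],[0.05,[-0.005,0,0],[0,0,0]],[0.05,[0,0,0],[0,0,0]],[0.05,[0,0,0],[0,0,0]]]}}

```text
time_s: 29.85
ee_pos: [0.5807, 0.2188, 0.0603]
eef_rot: [-2.851, 1.319, -0.0]
force: [-0.6, -0.4, -2.2]
opening: 0.651
gripper_force: 64.8
```

Run:
```python
from h import *
p,d,ci=snap('wrist');X=cloud(d,ci);pp,R,s=pose();print(pp,s['force'].round(1))
v,f,n,z=disc(X,d,pp[:2],pp[2]+.01,130.4,.004);print(v,f,n,z)
print('disc to stem',R.T[:2,:2]@(np.array([.5794,.2203])-v[:2]/1000))
print(rel(.5794,.2203,.058,310.4))
```

```text
[0.58088365 0.21860197 0.06036028] [ 0.7  0.6 -1.1]
[580.78 219.2  130.55] 0.486 11596 0.0705
disc to stem [-0.00173169  0.00034005]
(array([-0.0023,  0.    ,  0.0024]), array([-0.0003, -0.0003, -0.0012]), 'yaw now', np.float64(-49.67))
```

Call:
{"fn": "jog_arm", "kwargs": {"increments": [[0.05,[-0.0015,0,0],[0,0,0]],[0.05,[0,0,0.001],[0,0,0]],[0.05,[0,0,0.0012],[0,0,0]],[0.05,[0,0,0],[0,0,0]],[0.05,[0,0,0],[0,0,0]],[0.065,[0,0,0],[0,0,0]],[0.085,[0,0,0],[0,0,0]],[0.085,[0,0,0],[0,0,0]],[0.085,[0,0,0],[0,0,0]],[0.085,[0,0,-0.02],[0,0,0]],[0.085,[0,0,-0.04],[0,0,0]],[0.085,[0,0,-0.045],[0,0,0]],[0.085,[0,0,-0.045],[0,0,0]],[0.085,[0,0,0],[0,0,0]],[0.085,[0,0,0],[0,0,0]]]}}

```text
time_s: 31.4
ee_pos: [0.5806, 0.2201, 0.2098]
eef_rot: [-2.849, 1.318, -0.005]
force: [0.1, -0.9, -0.9]
opening: 0.999
gripper_force: 0.0
```

Run:
```python
from h import *
p,d,ci=snap('wrist');X=cloud(d,ci);pp,R,s=pose();print(pp,s['time_s']);hanger(X,d)
print(disc(X,d,(.5793,.2202),.0685,130.4,.004))
cv2.imwrite('pics/w7.png',p[...,::-1])
q=np.hypot(X[...,0]-.5793,X[...,1]-.2202);m=(d>0)&(q<.034)
print(np.histogram(X[m][:,2],bins=np.arange(.03,.095,.002)))
```

```text
[0.57959357 0.21983225 0.20804718] 31.45
head 657 [579.4 220.9] 12.0 0.0903
rod 340 [515.1 165.5] 8.0 0.1092
((553.0313110351562, 197.94293212890625), (150.036376953125, 89.2935791015625), 40.40211868286133)
(array([579.61, 220.62, 130.15]), np.float64(0.008), 2965, np.float64(0.0683))
(array([   0,    1,    7,   10,   13,   11,   58,   44,    2,    4,    4,
          1,    0,    0,   54,   95,   37,   12, 1008, 1929,   18,    0,
          0,    0,    0,    0,    9,   13,    8,  205,  448,    4]), array([0.03 , 0.032, 0.034, 0.036, 0.038, 0.04 , 0.042, 0.044, 0.046,
       0.048, 0.05 , 0.052, 0.054, 0.056, 0.058, 0.06 , 0.062, 0.064,
       0.066, 0.068, 0.07 , 0.072, 0.074, 0.076, 0.078, 0.08 , 0.082,
       0.084, 0.086, 0.088, 0.09 , 0.092, 0.094]))
```

View pics/w7.png

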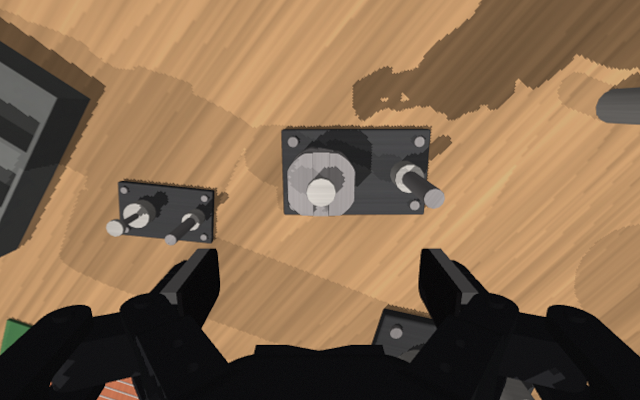

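The stack is complete: the disc at (321,185) is centred under the head, with its top at 69 mm and its slot at 130°, opposite to the thick weight's. Nothing is touching the robot.

```bash
python3 -c "
from workcell import ctrl
print(ctrl.hand_in())"
```

```text
the job is handed in; nothing more can be done
None
```

The job is handed in: the thick and thin weights are on the stem with slots opposed, each measured within about 1 mm of the stem axis and at its resting height. I did not re-measure the base weight after stacking, and hand-in returned no verdict.

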